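Refit the vacuum valve's lever and set its dial

ROBOT

A 6-joint arm with a two-finger parallel gripper is mounted at the origin on the work surface. World frame = base frame: x ahead of the robot, y to its left, z up, the work surface at z = 0. Lengths are in m, angles in degrees, forces in N, time in s.
With the tool pointing down it reaches from about 0.35 to 0.875 m from the base axis. Payload 4.2 kg.
Tool frame: the origin (TCP) lies on the front face of the gripper's body, between the roots of the fingers; the fingertips stand 70 mm ahead of it and the grasp point (between the pads) lies 51 mm ahead of it; x points along the fingers, y is the direction in which the jaws open and shut, and the axes are right-handed (so a half turn about x gives the same grasp; the last joint's range is limited). The gripper opens to 87 mm and grips with 3 to 60 N. Pads are 19 mm wide; open, the fingers measure 117 mm over their backs; the gripper's body (75 mm by 190 mm) begins 51 mm behind the grasp point.
Start: joints at [-52.162, 22.042, 0.453, 0, -68.411, -14.817], TCP at [0.244, -0.575, 0.292] pointing down, gripper open.
Joint ranges: [-179.83, 179.83], [-69.29, 118.12], [-61.27, 80.66], [-181.25, 117.63], [-171.15, -9.14], [-177.46, 177.46]. Speed limits (degrees/s): [159.86, 159.86, 180, 180, 180, 180].

INTERFACE

Orientations are given as a 3x3 rotation matrix whose columns are the frame's x, y, z axes.
In Python, from station import r, viewer, spotter gives the robot as it stands.
- The arm moves only by the tool move_arm, never from a script. Its argument "series" is a list that holds one entry, the list of rows, each a list of 7 numbers: the turn, a rotation vector about the world's x, y, z scaled (see below), then the shift along the world's x, y, z scaled (see below), then the opening, from 0 (shut) to 1 (fully open). A call has 1 to 20 rows; each row shifts and turns the pose as measured when the row begins; what a row does not reach is not made up. The controller multiplies each number of a shift by 60 mm and each number of a turn by 8 degrees. A row lasts 1/8 s, in which the tool goes at most 62.5 mm and 10.7 degrees, less where a joint would pass 70% of its speed; a pose out of reach is approached as far as the arm can. A call with a number of a shift or a turn outside -1 to 1 is refused whole. A call with a gripper value outside its range is refused whole. The fingers move at their own pace and stop on an object; the grip force is fixed at half the most. Time passes only in rows, so rows that do not move let the fingers close. It gives the time, the measured TCP pose, the force and the opening at its end, in the units of the state.
- r.sense(): the state, without advancing time (a new reading comes with each control period).
- viewer.capture(name): name is "side" or "top" or "wrist"; returns (picture, depth): 384x512x3 uint8, red, green, blue; 384x512 float32, m along the optical axis (not along the pixel's ray), 0 where there is no reading.
- viewer.camera_params(name): a dict with "mtx" (3x3 intrinsics, pixels), "pose" (4x4, takes a point from camera to world coordinates). Camera axes: x right, y down, z forward; pixel columns grow to the right and rows downward; lengths in m; the calibration is good to about 2 mm. A picture is of the moment at which its call begins: read the wrist's pose just before it. camera_params takes no time and is no camera call; for the wrist camera it gives the pose at the moment of the call.
- r.finish_job(): hands the job in, once; it reports no verdict.
Trained networks look in the newest picture that a camera, given by its name, has taken for a name from the list of things; names that differ only in an ending like _2 or _b are one class to them, and where a whole thing is asked for, a point or a joint stands for the part that bears it (a point fixed in the world has none). Each returns a list of dicts, best first, with "conf" (0 to 1); they miss things now and then, are a little off and sometimes report something else, mostly with a low value. They report only what shows in the picture. A call takes as long as a camera call. They do not tell look-alikes from the thing itself.
- spotter.find_in(camera, name): "centre" ([column, row] in pixels, amid what is visible of it).
- spotter.trace(camera, name): "mask" (384x512 bool, what is visible of it) and "centre" ([column, row] in pixels, amid what is visible of it).
The state is a dict: "time_s": time; "joints": joint angles; "joint_velocities": joint speeds; "effort": joint torques, N m; "tcp_pos": TCP position; "ee_rot": TCP orientation; "wrist_force": force on the tool from outside, world axes, zero at the start; "moment": the same for the moment, N m; "gripper_width": opening from 0.0 (shut) to 1.0 (fully open).
Only numpy, scipy, OpenCV 4.12 (cv2) and the standard library are available. Lean on these libraries where they do the work, as an engineer would, in place of code of your own. Each camera call takes 0.05 s, during which the arm holds its last target.

TASK

Pick up the loose metal lever, slip its hub over the valve's upright shaft, find the angle at which its internal teeth match the splines, and get it fully home on the shaft's shoulder. Then turn the shaft with the lever, not by handling the dial, until the dial reads 40 (its red mark in line with the black index line on the yellow block). Leave the lever seated, and leave the jar, wrench, ring and beaker near by where they are.

Things in the scene. Friction and masses are not known exactly. Their poses are not given: they have to be found in the camera images.
- lever_hub (a point): Centre of the lever's hub, half-way up (17 mm above its flat underside), on the bore axis. The steel hub is a hexagonal tube 46 mm across flats, 34 mm high, bored right through. z: bore axis, up; +x: along the arm; two flats face +y and -y, for a 46 mm wide grip. Lever mass about 0.36 kg, balanced within 10 mm of the bore axis. It starts flat on the blue mat (3 mm thick), underside down.
- lever: The same lever; origin on the bore axis at the hub's underside, same axes. Aluminium arm 18 mm wide, 1 to 11 mm above the underside, reaching 139 mm from the bore axis along +x. Steel counterweight on -x: 24 mm wide, 14 mm high, reaching 52 mm from the axis.
- lever_bore (a point): Centre of the hub's top face, 34 mm above its underside; axes as the lever. Six internal teeth, 4.5 mm wide, run the bore's full height at 30, 90, 150, 210, 270, 330 degrees from +x; 24 mm clear diameter between tooth tips; grooves between the teeth reach out to 36 mm diameter.
- lever_knob (a point): Centre of the upright black knob at the arm's end, 128 mm from the bore axis: 22 mm diameter, 11 to 45 mm above the hub's underside.
- seat (a point): Point on the shaft's axis at its shoulder, 87 mm above the bench, fixed to the valve. Fully home, the hub's underside rests here (hub centre 17 mm above). z up, +x to the index block. The shaft turns about z against about 0.35 N m of friction and stays where left. Valve block 150 x 150 mm, 54 mm high, pipe flanges to 101 mm from the axis on its y sides.
- spline_top (a point): Top of the six splines, 22 mm above the shoulder; axes as the valve, NOT as the splines. Splines 6 mm wide, 32 mm over opposite tips. A hub not lined up stops here (hub centre 39 mm above the shoulder); lined up (every 60 degrees, about 4 degrees play each way) it slides down. The splines' angle varies and follows neither from the valve's pose nor from the dial.
- nose_tip (a point): Tip of the shaft's plain round brass nose, 44 mm above the shoulder; axes as the valve. The nose, 22 mm diameter, stands above the splines from 22 to 37 mm over the shoulder, then narrows as a cone to 10 mm at the tip. The hub passes over the nose at any angle and, let go there, rests on the spline tops and can be turned until it drops.
- index (a point): Point at the index line (black line on a yellow block on the valve), fixed to the valve 50 mm from the shaft's axis on the valve's +x side, level with the dial's top face (73 mm above the bench).
- mark40 (a point): Point on the red 40 mark of the dial, 50 mm from the shaft's axis, on the dial's top face. When the dial reads 40 this point coincides with index. It turns with the shaft.
- dial: White slip dial clamped on the shaft at any angle, turning with it: 108 mm diameter, 8 mm thick, top face 14 mm below the shoulder. Origin on the axis at bench level, z up, +x through the red 40 mark. Unnumbered ticks every 10 degrees, 0 to 180, growing clockwise from above, so turning the shaft clockwise lowers the reading. It starts between about 60 and 126.
- jar: Bystander, to be left alone: white jar with green cap, 60 mm diameter, 70 mm tall.
- wrench: Bystander, to be left alone: wrench lying flat, 160 mm long.
- clamp_ring: Bystander, to be left alone: aluminium ring, 60 mm diameter, 16 mm tall.
- beaker: Bystander, to be left alone: glass beaker, 72 mm diameter, 90 mm tall.
Not all that is in view belongs to the job. What is meant by the lever is not orange, and is the smaller of those in its own colour. Of the things that look like the part that bears seat, the larger one is meant.

How it is judged:
By the outcome, as a careful person would: the job done as asked, in the order asked, and still so for the second after the job is handed in, with the robot touching nothing.
It also fails if it takes over 56 s, if anything falls off the work surface, if the arm or the gripper's body presses on something with over 40 N, if the wrist force passes 120 N, or if a joint passes its speed limit or range.

## Working session

There is one attempt and no reset: what is moved stays moved. The work goes in short steps, Python scripts to look and compute and a tool call to move; the robot and the scene stay as the last step left them, time stands still between calls to the robot, and variables do not carry over. Pictures are saved under pics/ and viewed, and the job is handed in when it is done.

Besides the shell and the picture viewer there is one more tool, called in YAML: its name, and indented under it one key for each argument. move_arm: Moves the arm, as the interface text tells. Its arguments: {"type":"object","properties":{"series":{"type":"array","items":{"type":"array","items":{"type":"array","items":{"type":"number","minimum":-1,"maximum":1}}}}},"required":["series"]}

```bash
mkdir -p pics; ls; python3 - <<'E'
from station import r, viewer, spotter
import cv2,numpy as np
print(r.sense())
for n in ["side","top","wrist"]:
    p,d=viewer.capture(n); cv2.imwrite(f"pics/{n}0.png",p[:,:,::-1]); np.savez(f"pics/{n}0.npz",p=p,d=d,**viewer.camera_params(n))
    c=viewer.camera_params(n); print(n,np.round(c['mtx'],1).tolist(),np.round(c['pose'],3).tolist())
E
```

```text
pics
{'time_s': 0.0, 'joints': array([-5.21640800e+01,  2.20904561e+01,  3.79229382e-01, -2.81242089e-02,
       -6.84114772e+01, -1.48149232e+01]), 'joint_velocities': array([ 0.02111633,  0.06008661,  0.0275774 ,  0.01673927, -0.00705911,
        0.00448722]), 'effort': array([-1.24219794e-03, -3.90667534e+01,  1.87409985e+01,  4.21986714e+00,
        1.11487650e-02, -1.62608321e-04]), 'tcp_pos': array([ 0.24424214, -0.57480577,  0.29116114]), 'ee_rot': array([[-9.53156828e-04, -3.90900712e-01,  9.20432358e-01],
       [ 1.97130260e-03,  9.20430253e-01,  3.90901860e-01],
       [-9.99997603e-01,  2.18704148e-03, -1.06730789e-04]]), 'wrist_force': array([ 0.71544887,  0.34835825, -0.39958931]), 'moment': array([0.03531212, 0.01512122, 0.00288303]), 'gripper_width': 1.0029379455136405}
side [[404.2, 0.0, 248.7], [0.0, 404.2, 191.8], [0.0, 0.0, 1.0]] [[-1.0, -0.011, 0.022, 0.455], [-0.023, 0.72, -0.693, 1.012], [-0.009, -0.694, -0.72, 1.054], [0.0, 0.0, 0.0, 1.0]]
top [[396.8, 0.0, 256.8], [0.0, 396.8, 191.1], [0.0, 0.0, 1.0]] [[0.025, -0.983, 0.18, 0.234], [-0.999, -0.028, -0.014, 0.11], [0.019, -0.179, -0.984, 1.368], [0.0, 0.0, 0.0, 1.0]]
wrist [[276.7, 0.0, 260.7], [0.0, 276.7, 189.2], [0.0, 0.0, 1.0]] [[-0.392, 0.877, 0.277, 0.168], [0.92, 0.373, 0.119, -0.607], [0.001, 0.302, -0.953, 0.384], [0.0, 0.0, 0.0, 1.0]]
```

View pics/top0.png

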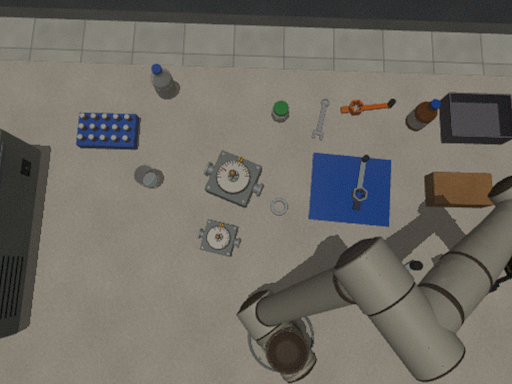

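View pics/side0.png

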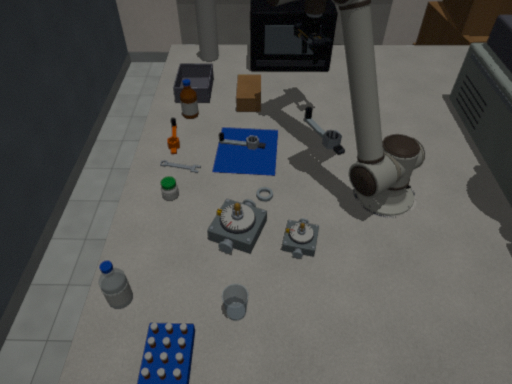

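View pics/wrist0.png

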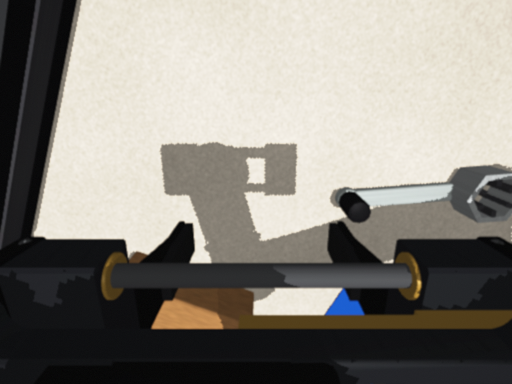

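Look-alikes. Lever: grey one on the blue mat (top 361,193; side 252,143), grey one near the arm (side 330,138; top knob 416,265), and the orange one (top 375,106). Valve: large (top 234,178) and small (top 219,237). The likely choices are the mat lever and the larger valve. I'll check the sizes in a close crop.

```bash
cat > h.py <<'E'
import numpy as np,cv2
def load(n): 
    z=np.load(f"pics/{n}.npz"); return z['p'],z['d'],z['mtx'],z['pose']
def cloud(d,K,T):
    v,u=np.mgrid[:d.shape[0],:d.shape[1]]
    P=np.stack([(u-K[0,2])/K[0,0]*d,(v-K[1,2])/K[1,1]*d,d],-1)
    return P@T[:3,:3].T+T[:3,3]
def atz(uv,z,K,T):
    r=T[:3,:3]@np.array([(uv[0]-K[0,2])/K[0,0],(uv[1]-K[1,2])/K[1,1],1]); s=(z-T[2,3])/r[2]; return T[:3,3]+s*r
def proj(P,K,T):
    q=(np.atleast_2d(P)-T[:3,3])@T[:3,:3]; return (q[:,:2]/q[:,2:])*[K[0,0],K[1,1]]+[K[0,2],K[1,2]]
E
python3 - <<'E'
from h import *
p,d,K,T=load("top0")
a=cv2.resize(p[140:240,300:400],(500,500),interpolation=cv2.INTER_CUBIC)
b=cv2.resize(p[140:265,190:290],(400,500),interpolation=cv2.INTER_CUBIC)
im=np.hstack([a[:, :400],b]);cv2.imwrite("pics/crop1.png",im[:,:,::-1])
p2,d2,K2,T2=load("side0")
a=cv2.resize(p2[95:165,210:360],(800,373),interpolation=cv2.INTER_CUBIC);cv2.imwrite("pics/crop2.png",a[:,:,::-1])
for nm,K_,T_,L in [("side",K2,T2,[("matknob",(221,137),.04),("mathub",(252,142),.035),("othknob",(308,113),.04),("othhub",(332,139),.035),("V",(238,207),.13),("v",(302,229),.1)]),("top",K,T,[("matknob",(365,158),.045),("mathub",(361,194),.035),("V",(233,173),.13),("v",(218,236),.1),("jar",(281,108),.07),("ring",(279,206),.016),("beaker",(150,178),.05),("wr1",(325,100),.005),("wr2",(319,138),.005)])]:
    for n,uv,z in L: print(nm,n,atz(uv,z,K_,T_).round(3))
E
```

```text
side matknob [ 0.605 -0.267  0.04 ]
side mathub [ 0.48  -0.244  0.035]
side othknob [ 0.244 -0.436  0.04 ]
side othhub [ 0.161 -0.266  0.035]
side V [0.515 0.188 0.13 ]
side v [0.321 0.246 0.1  ]
top matknob [ 0.602 -0.28   0.045]
top mathub [ 0.477 -0.266  0.035]
top V [0.516 0.17  0.13 ]
top v [0.317 0.211 0.1  ]
top jar [0.765 0.015 0.07 ]
top ring [0.431 0.013 0.016]
top beaker [0.509 0.453 0.05 ]
top wr1 [ 0.828 -0.15   0.005]
top wr2 [ 0.683 -0.128  0.005]
```

View pics/crop1.png

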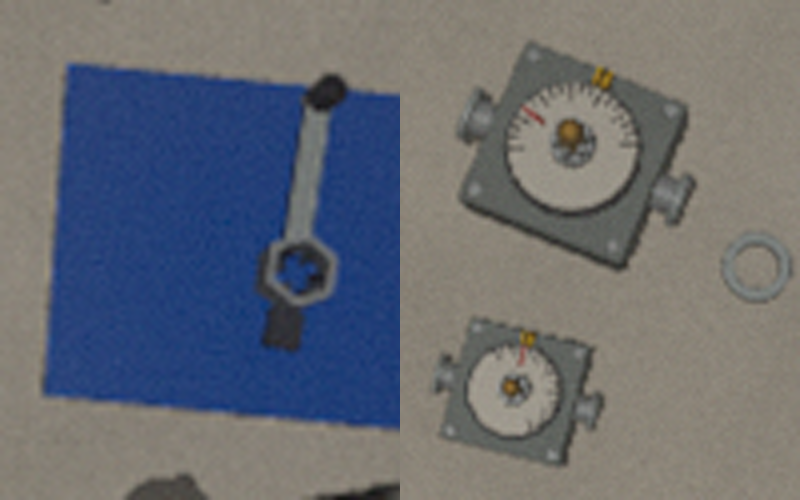

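View pics/crop2.png

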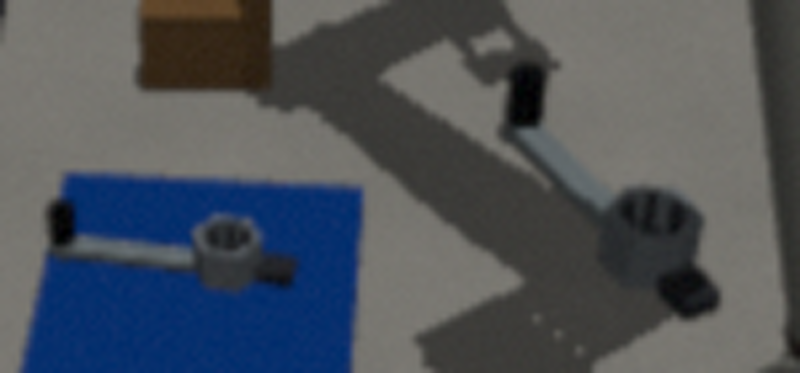

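The crop shows the mat lever with its hub at crop (300,270) and its knob at (325,92). They are 127 mm apart, so this is the right one; the other grey lever, near the robot base, is clearly larger. The larger valve (crop 573,140) has its red mark about 80° counter-clockwise of the yellow index. I'll move to view the lever from above.

move_arm:
  series:
    - [[0,0,-0.46,0.7,0.62,0,1],[0,0,-0.46,0.7,0.62,0,1],[0,0,-0.46,0.7,0.62,0,1],[0,0,-0.46,0.7,0.62,0,1],[0,0,-0.46,0.7,0.62,-0.2,1],[0,0,-0.46,0.7,0.62,-0.3,1],[0,0,-0.46,0.7,0.62,-0.4,1],[0,0,-0.46,0.7,0.62,-0.3,1],[0,0,0,0,0,0,1]]

```text
time_s: 1.27
tcp_pos: [0.5878, -0.2667, 0.214]
ee_rot: [[-0.002, 0.133, 0.991], [0.003, 0.991, -0.133], [-1.0, 0.003, -0.003]]
wrist_force: [-1.1, 0.6, 1.0]
gripper_width: 1.002
```

```bash
cat >> h.py <<'E'
def snap(name,tag):
    from station import r,viewer
    c=viewer.camera_params(name); p,d=viewer.capture(name)
    cv2.imwrite(f"pics/{tag}.png",p[:,:,::-1]); np.savez(f"pics/{tag}.npz",p=p,d=d,**c); return p,d,c['mtx'],c['pose']
def st():
    from station import r
    s=r.sense(); R=s['ee_rot']; print("t",s['time_s'].__round__(3),"tcp",s['tcp_pos'].round(4),"yawz",np.degrees(np.arctan2(R[1,2],R[0,2])).round(2),"tilt",R[:2,0].round(4),"F",s['wrist_force'].round(1),"M",s['moment'].round(2),"w",round(s['gripper_width'],3),"j",s['joints'].round(0))
E
python3 - <<'E'
from h import *
st(); snap("wrist","w1")
E
```

```text
t 1.275 tcp [ 0.5878 -0.2667  0.214 ] yawz -7.64 tilt [-0.0021  0.0032] F [-1.1  0.6  1. ] M [-0.03  0.04  0.04] w 1.002 j [-10.  28.  -2.  -0. -60. -87.]
```

View pics/w1.png

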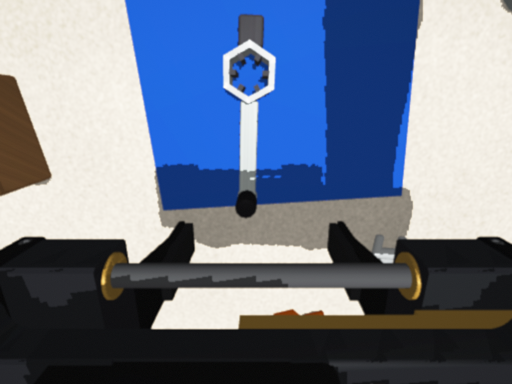

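The wrist view is clear, with the hub at (249,72) and the knob at (246,204). Next I'll measure the hub pose from depth.

```bash
python3 - <<'E'
from h import *
p,d,K,T=load("w1"); C=cloud(d,K,T)
z=C[...,2]
print("mat z",np.median(z[60:80,180:210]),"bench",np.median(z[100:130,80:110]))
m=np.zeros(d.shape,bool); m[30:115,210:290]=1
t=m&(z>.030)&(z<.05)
pp=t.astype(np.uint8); cs,_=cv2.findContours(pp,cv2.RETR_EXTERNAL,cv2.CHAIN_APPROX_NONE); c=max(cs,key=cv2.contourArea)
print("n",t.sum(),"ztop",np.median(z[t]))
h=C[t]; 
# contour pts projected at top plane z=.037
pts=np.array([atz(q[0],.037,K,T)[:2] for q in c]).astype(np.float32)
hull=cv2.convexHull(pts); M=cv2.moments(hull.reshape(-1,1,2)*1000); print("hub c",M['m10']/M['m00']/1000,M['m01']/M['m00']/1000,"area mm2",M['m00'],"(expect",46**2*.866,") minrect",cv2.minAreaRect(hull*1000))
(mx,r_)=cv2.minEnclosingCircle(hull*1000); print("circ",mx,r_)
g=p.astype(int); dark=(g.sum(-1)<90); dark[:185]=0;dark[222:]=0;dark[:,:225]=0;dark[:,270:]=0
kz=z[dark]; print("knob z",np.percentile(kz,[5,50,95]))
kt=dark&(z>.043); print("knob top",np.median(C[kt],0),kt.sum())
# arm edges
arm=np.zeros_like(m); arm[110:180,225:275]=1; arm&=(g.min(-1)>100)&(z>.009)&(z<.022)
A=C[arm]; A=np.array([atz((u,v),.014,K,T) for v,u in np.argwhere(arm)])
rows=[]
for x in np.arange(A[:,0].min(),A[:,0].max(),.002):
    s=A[abs(A[:,0]-x)<.002]
    if len(s)>3: rows.append((x,(s[:,1].min()+s[:,1].max())/2))
rows=np.array(rows); k=np.polyfit(rows[:,0],rows[:,1],1); print("arm yaw",np.degrees(np.arctan(k[0])),"y at .48",np.polyval(k,.48))
E
```

```text
mat z 0.0030786570175542483 bench 6.732558633473773e-05
n 1276 ztop 0.036876794331971496
hub c 0.4793381121015557 -0.2619516385655764 area mm2 1820.3592579807155 (expect 1832.456 ) minrect ((479.509033203125, -261.72216796875), (52.150360107421875, 45.97496795654297), 50.13230514526367)
circ (479.4017639160156, -262.00140380859375) 26.359086990356445
knob z [0.02508753 0.04708759 0.04870183]
knob top [ 0.60314152 -0.28270433  0.04754789] 289
arm yaw -9.13086170211583 y at .48 -0.2626361734933618
```

Hub centre is (0.479, -0.262) with yaw about -9.3°, and its area matches 46 mm flats. Before picking it up, I'll look at the valve to get the spline and dial angles.

move_arm:
  series:
    - [[0,0,0,-0.06,0.9,0.2,1],[0,0,0,-0.06,0.9,0.1,1],[0,0,0,-0.06,0.9,0,1],[0,0,0,-0.06,0.9,0,1],[0,0,0,-0.06,0.9,0,1],[0,0,0,-0.06,0.9,0,1],[0,0,0,-0.06,0.9,0,1],[0,0,0,-0.06,0.9,0,1],[0,0,0,0,0,0,1]]

```text
time_s: 2.45
tcp_pos: [0.5533, 0.165, 0.2391]
ee_rot: [[0.007, 0.148, 0.989], [0.004, 0.989, -0.148], [-1.0, 0.005, 0.006]]
wrist_force: [-0.9, -0.5, 0.0]
gripper_width: 1.002
```

```bash
python3 - <<'E'
from h import *
st(); p,*_=snap("wrist","w2")
E
```

```text
t 2.45 tcp [0.5533 0.165  0.2391] yawz -8.5 tilt [0.0068 0.0041] F [-0.9 -0.5  0. ] M [-0.11 -0.    0.06] w 1.002 j [  33.   20.  -11.    0.  -59. -131.]
```

View pics/w2.png

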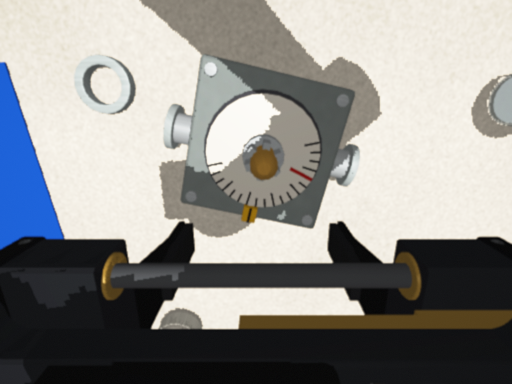

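```bash
python3 - <<'E'
from h import *
p,d,K,T=load("w2"); C=cloud(d,K,T); z=C[...,2]
cv2.imwrite("pics/w2c.png",cv2.resize(p[85:225,190:340],(800,747),interpolation=cv2.INTER_CUBIC)[:560:,:,::-1])
b=cv2.resize(p[125:190,230:300],(630,585),interpolation=cv2.INTER_CUBIC); cv2.imwrite("pics/w2d.png",b[:,:,::-1])
zz=np.clip((z-.07)/(.065),0,1)*255
cv2.imwrite("pics/w2z.png",cv2.resize(zz[125:190,230:300].astype(np.uint8),(630,585),interpolation=cv2.INTER_NEAREST))
# dial: z~.073 fit
g=p.astype(int)
m=np.zeros(d.shape,bool); m[80:220,190:335]=1
dl=m&(abs(z-.073)<.003)
cs,_=cv2.findContours(dl.astype(np.uint8),cv2.RETR_EXTERNAL,cv2.CHAIN_APPROX_NONE); c=max(cs,key=cv2.contourArea)
pts=np.array([atz(q[0],.073,K,T)[:2] for q in c]).astype(np.float32)
print("dial circ",cv2.minEnclosingCircle(cv2.convexHull(pts)*1000), cv2.fitEllipse(pts*1000))
n=m&(z>.126); print("tip",C[n].mean(0),n.sum(),z[m].max())
for a,bb in [(.11,.123)]:
    n=m&(z>a)&(z<bb); print("nose",n.sum(),C[n].mean(0))
red=m&(g[...,0]>g[...,1]*1.8)&(g[...,0]>g[...,2]*1.8)&(abs(z-.073)<.004)
R=C[red]; print("red",red.sum(),R.mean(0),R.min(0),R.max(0))
yel=m&(g[...,0]>g[...,2]*1.8)&(g[...,1]>g[...,2]*1.4)&(z<.09)&(np.arange(384)[:,None]>195)
print("yel",yel.sum(),C[yel].mean(0), z[yel].max())
E
```

```text
dial circ ((519.3585815429688, 173.6031036376953), 53.734214782714844) ((519.2933349609375, 173.54112243652344), (106.32520294189453, 106.35931396484375), 86.19429779052734)
tip [0.51311141 0.17431274 0.15242022] 492 0.33088504170999783
nose 91 [0.51153838 0.17460428 0.11601916]
red 67 [0.54401115 0.20725873 0.07343142] [0.53669983 0.19738433 0.07167961] [0.55143066 0.21634672 0.07532257]
yel 207 [0.57656036 0.15127382 0.0717975 ] 0.07489752716400849
```

View pics/w2d.png

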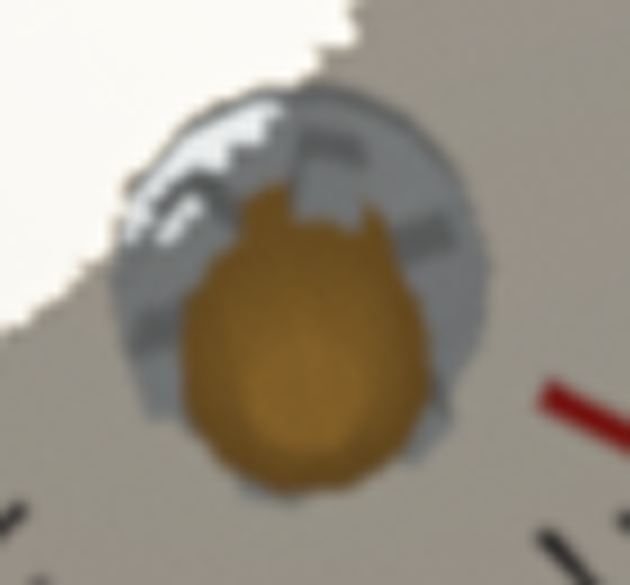

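View pics/w2z.png

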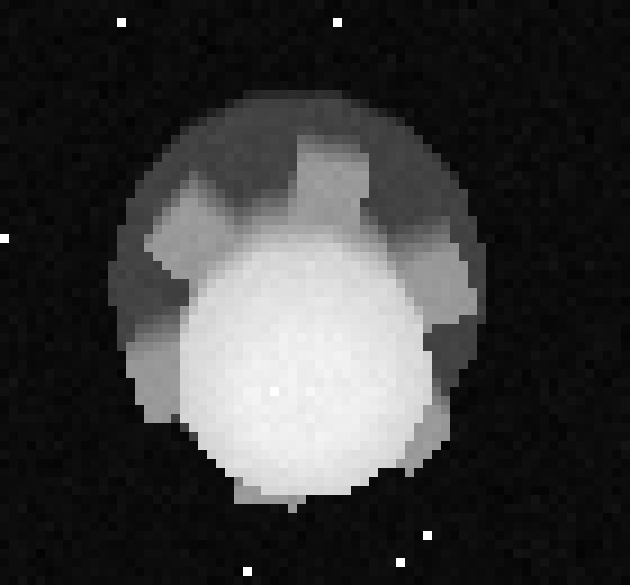

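```bash
cat > ana.py <<'E'
from h import *
def ana(tag,box=(80,220,190,335)):
    p,d,K,T=load(tag); C=cloud(d,K,T); z=C[...,2]; g=p.astype(int)
    m=np.zeros(d.shape,bool); m[box[0]:box[1],box[2]:box[3]]=1
    dl=m&(abs(z-.073)<.003)
    cs,_=cv2.findContours(dl.astype(np.uint8),cv2.RETR_EXTERNAL,cv2.CHAIN_APPROX_NONE); c=max(cs,key=cv2.contourArea)
    pts=np.array([atz(q[0],.073,K,T)[:2] for q in c]).astype(np.float32)
    (ax,ay),_=cv2.minEnclosingCircle(cv2.convexHull(pts)*1000); ax/=1e3;ay/=1e3
    s=m&(abs(z-.087)<.003); 
    cs,_=cv2.findContours((m&(z>.083)&(z<.15)).astype(np.uint8),cv2.RETR_EXTERNAL,cv2.CHAIN_APPROX_NONE)
    t=m&(z>.1285)&(z<.135); tip=np.array([atz((u,v),.1305,K,T) for v,u in np.argwhere(t)]); 
    print("axis dial",ax,ay,"tip",np.median(tip[:,:2],0) if len(tip) else None)
    return p,d,K,T,C,z,g,m,ax,ay
if __name__=="__main__":
    p,d,K,T,C,z,g,m,ax,ay=ana("w2")
    def ang(P): return np.degrees(np.arctan2(P[:,1]-ay,P[:,0]-ax))
    sp=m&(abs(z-.109)<.0025); P=C[sp]; r=np.hypot(P[:,0]-ax,P[:,1]-ay); 
    k=(r>.0115)&(r<.0165); 
    # z=shoulder/groove
    sh=m&(z<.107)&(z>.084); Q=C[sh]; rq=np.hypot(Q[:,0]-ax,Q[:,1]-ay); kq=(rq>.0125)&(rq<.0155)
    best=[]
    for dx in np.arange(-2,2.1,.5):
      for dy in np.arange(-2,2.1,.5):
        x=ax+dx/1e3;y=ay+dy/1e3
        def ins(P,phi):
            a=np.arctan2(P[:,1]-y,P[:,0]-x)-np.radians(phi); r=np.hypot(P[:,0]-x,P[:,1]-y); a=(a+np.pi/6)%(np.pi/3)-np.pi/6
            return (abs(r*np.sin(a))<.003)&(r*np.cos(a)<.016)
        for phi in range(0,60):
            best.append((ins(P[k],phi).sum()-ins(Q[kq],phi).sum(),phi,dx,dy))
    best.sort(reverse=True); print(k.sum(),kq.sum(),best[:12])
    red=m&(g[...,0]>g[...,1]*1.8)&(g[...,0]>g[...,2]*1.8)&(abs(z-.073)<.004); print("red ang",np.mean(ang(C[red])))
    # index: black line px in yellow block
    yel=m&(g[...,0]>g[...,2]*1.8)&(g[...,1]>g[...,2]*1.4)&(z<.09)&(np.arange(384)[:,None]>195)
    P=np.array([atz((u,v),.073,K,T) for v,u in np.argwhere(yel)]); print("yel centroid ang",np.degrees(np.arctan2(P[:,1].mean()-ay,P[:,0].mean()-ax)), P.mean(0))
    cv2.imwrite("pics/yel.png",cv2.resize(p[190:230,225:275],(800,640),interpolation=cv2.INTER_NEAREST)[:600,:,::-1])
    # block edges: z~.054 region minAreaRect
    b=m.copy(); b[40:235,150:370]=1; b&=(z>.05); b&=z<.09
    cs,_=cv2.findContours(cv2.morphologyEx(b.astype(np.uint8),cv2.MORPH_OPEN,np.ones((3,3))),cv2.RETR_EXTERNAL,cv2.CHAIN_APPROX_NONE); c=max(cs,key=cv2.contourArea)
    pts=np.array([atz(q[0],.054,K,T)[:2] for q in c]).astype(np.float32); print(cv2.minAreaRect(pts*1000))
E
python3 ana.py
```

```text
axis dial 0.5193585815429688 0.17360310363769532 tip [0.51899404 0.17355736]
216 136 [(np.int64(180), 41, np.float64(0.5), np.float64(0.0)), (np.int64(179), 40, np.float64(0.5), np.float64(0.0)), (np.int64(174), 41, np.float64(0.0), np.float64(0.0)), (np.int64(174), 40, np.float64(0.5), np.float64(-0.5)), (np.int64(171), 42, np.float64(0.0), np.float64(0.0)), (np.int64(169), 41, np.float64(0.5), np.float64(-0.5)), (np.int64(168), 42, np.float64(0.5), np.float64(0.5)), (np.int64(164), 40, np.float64(0.0), np.float64(0.0)), (np.int64(163), 42, np.float64(0.5), np.float64(0.0)), (np.int64(163), 41, np.float64(0.5), np.float64(0.5)), (np.int64(162), 43, np.float64(0.0), np.float64(0.0)), (np.int64(162), 42, np.float64(1.0), np.float64(0.0))]
red ang 53.79382492266174
yel centroid ang -21.38703635437315 [0.57608786 0.15138595 0.073     ]
((522.2054443359375, 172.24331665039062), (147.80418395996094, 155.19239807128906), 69.00530242919922)
```

View pics/yel.png

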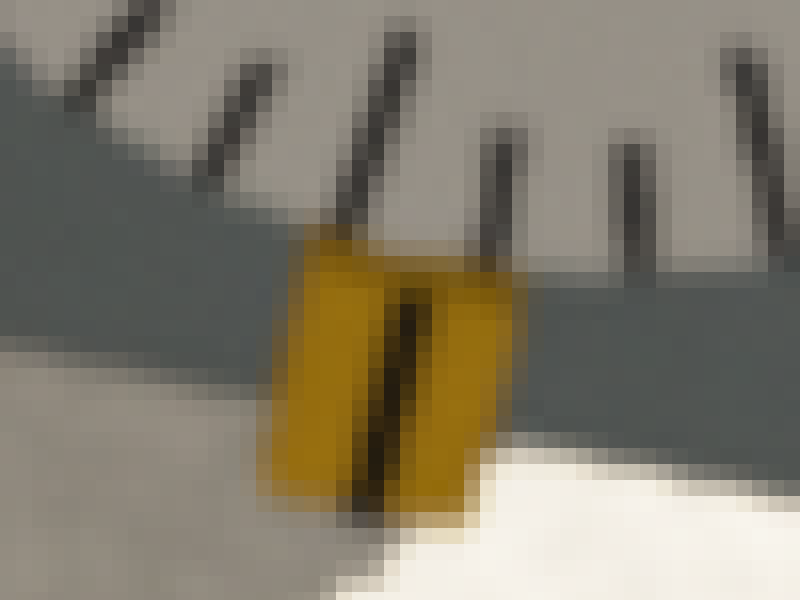

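The splines sit at 41° + 60k about the axis (0.5194, 0.1736). The red mark is at 53.8° and the index at -21.4°, so the shaft needs about 75° clockwise. The hub grooves are at lever +x, so I'll insert at yaw 41°. Now to fetch the lever.

move_arm:
  series:
    - [[-0.03,0.05,-0.1,-0.154,-0.89,0,1],[0,0,0,-0.154,-0.89,0,1],[0,0,0,-0.154,-0.89,0,1],[0,0,0,-0.154,-0.89,0,1],[0,0,0,-0.154,-0.89,-0.2,1],[0,0,0,-0.154,-0.89,-0.3,1],[0,0,0,-0.154,-0.89,-0.4,1],[0,0,0,-0.154,-0.89,-0.4,1],[0,0,0,0,0,0,1]]

```text
time_s: 3.62
tcp_pos: [0.4679, -0.2918, 0.1638]
ee_rot: [[0.007, 0.182, 0.983], [-0.002, 0.983, -0.182], [-1.0, -0.001, 0.007]]
wrist_force: [0.6, 0.6, 0.6]
gripper_width: 1.001
```

```bash
python3 - <<'E'
from h import *
st()
E
```

```text
t 3.625 tcp [ 0.4679 -0.2918  0.1638] yawz -10.51 tilt [ 0.007  -0.0021] F [0.6 0.6 0.6] M [-0.05  0.01 -0.  ] w 1.001 j [-15.  22. -20.   0. -47. -85.]
```

move_arm:
  series:
    - [[0.015,0.05,0.15,0.19,0.5,0,1],[0,0,0,0,0,-0.4,1],[0,0,0,0,0,-0.3,1],[0,0,0,0,0,0,1]]

```text
time_s: 4.12
tcp_pos: [0.4765, -0.2657, 0.1241]
ee_rot: [[0.004, 0.17, 0.986], [-0.002, 0.986, -0.17], [-1.0, -0.001, 0.004]]
wrist_force: [0.1, -0.1, 0.7]
gripper_width: 1.001
```

```bash
python3 - <<'E'
from h import *
st()
E
```

```text
t 4.125 tcp [ 0.4765 -0.2657  0.1241] yawz -9.76 tilt [ 0.0039 -0.0016] F [ 0.1 -0.1  0.7] M [-0.05  0.01  0.01] w 1.001 j [-12.  25. -23.   0. -42. -88.]
```

move_arm:
  series:
    - [[0.01,0.03,0.06,0.05,0.065,-0.3,1],[0,0,0,0,0,-0.3,1],[0,0,0,0,0,-0.13,1],[0,0,0,0,0,0,1]]

```text
time_s: 4.62
tcp_pos: [0.4804, -0.2622, 0.0805]
ee_rot: [[0.004, 0.161, 0.987], [-0.001, 0.987, -0.161], [-1.0, -0.001, 0.004]]
wrist_force: [1.3, -0.0, -0.0]
gripper_width: 0.999
```

```bash
python3 - <<'E'
from h import *
st()
E
```

```text
t 4.625 tcp [ 0.4804 -0.2622  0.0805] yawz -9.26 tilt [ 0.0041 -0.0014] F [ 1.3 -0.  -0. ] M [-0.08  0.02 -0.01] w 0.999 j [-12.  29. -25.   0. -36. -88.]
```

move_arm:
  series:
    - [[0,0.03,0,-0.015,0,0,1],[0,0,0,0,0,0,0],[0,0,0,0,0,0,0],[0,0,0,0,0,0,0],[0,0,0,0,0,0,0],[0,0,0,0,0,0,0]]

```text
time_s: 5.38
tcp_pos: [0.4805, -0.2625, 0.0823]
ee_rot: [[0.003, 0.16, 0.987], [-0.002, 0.987, -0.16], [-1.0, -0.002, 0.004]]
wrist_force: [0.7, -0.3, -0.6]
gripper_width: 0.523
```

```bash
python3 - <<'E'
from h import *
st()
E
```

```text
t 5.375 tcp [ 0.4805 -0.2625  0.0823] yawz -9.23 tilt [ 0.0032 -0.0024] F [ 0.7 -0.3 -0.6] M [-0.16 -0.05  0.05] w 0.523 j [-12.  29. -25.   0. -37. -88.]
```

Gripped at 45.5 mm, which matches the flats. Lifting and carrying to above the nose.

move_arm:
  series:
    - [[0,0,0,0,0,0.3,0],[0,0,0,0,0,0.7,0],[0,0,0,0,0,0.9,0],[0,0,0,0,0,0.7,0],[0,0,0.5,0.07,0.5,0.1,0],[0,0,0.8,0.08,0.9,0,0],[0,0,0.8,0.08,0.9,0,0],[0,0,0.8,0.08,0.9,0,0],[0,0,0.8,0.08,0.9,0,0],[0,0,0.8,0.08,0.9,0,0],[0,0,0.8,0.08,0.9,0,0],[0,0,0.8,0.08,0.8,0,0],[0,0,0.2,0,0.3,0,0],[0,0,0,0,0,0,0]]

```text
time_s: 7.12
tcp_pos: [0.5045, 0.1714, 0.2334]
ee_rot: [[-0.03, -0.672, 0.74], [-0.012, 0.741, 0.672], [-0.999, 0.011, -0.03]]
wrist_force: [-0.6, -0.6, -5.3]
gripper_width: 0.523
```

```bash
python3 - <<'E'
from h import *
st(); snap("wrist","w3"); snap("side","s3"); snap("top","t3")
E
```

```text
t 7.125 tcp [0.5045 0.1714 0.2334] yawz 42.23 tilt [-0.0297 -0.0121] F [-0.6 -0.6 -5.3] M [-0.08 -0.    0.06] w 0.523 j [ 36.  17. -16.  -1. -59. -84.]
```

View pics/w3.png

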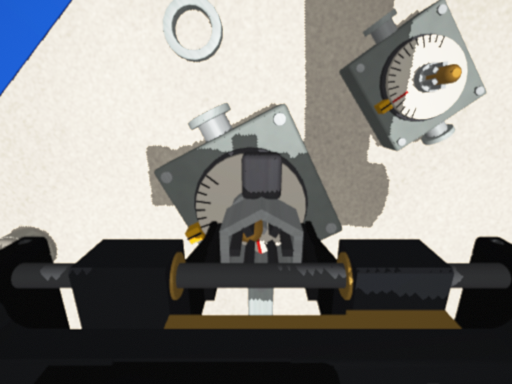

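View pics/s3.png

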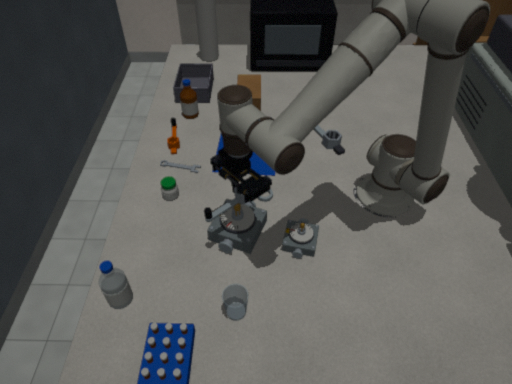

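move_arm:
  series:
    - [[0.086,-0.215,-0.15,0.263,0.05,0,0],[0,0,0,0,0,0,0]]

```text
time_s: 7.52
tcp_pos: [0.5217, 0.1708, 0.2341]
ee_rot: [[0.003, -0.651, 0.759], [0.001, 0.759, 0.651], [-1.0, -0.001, 0.003]]
wrist_force: [-0.5, -1.0, -3.3]
gripper_width: 0.528
```

```bash
python3 - <<'E'
from h import *
st()
E
```

```text
t 7.525 tcp [0.5217 0.1708 0.2341] yawz 40.6 tilt [0.0032 0.001 ] F [-0.5 -1.  -3.3] M [-0.01  0.09  0.05] w 0.528 j [ 35.  17. -15.   0. -57. -85.]
```

move_arm:
  series:
    - [[-0.007,0.023,0.05,-0.02,0.06,0,0],[0,0,0,0,0,0,0]]

```text
time_s: 7.78
tcp_pos: [0.5205, 0.1736, 0.234]
ee_rot: [[-0.001, -0.655, 0.756], [-0.0, 0.756, 0.655], [-1.0, 0.0, -0.001]]
wrist_force: [0.3, 0.1, -3.8]
gripper_width: 0.531
```

```bash
python3 - <<'E'
from h import *
st(); p,d,K,T=snap("wrist","w4")
cv2.imwrite("pics/w4c.png",cv2.resize(p[130:280,190:340],(600,600),interpolation=cv2.INTER_CUBIC)[:,:,::-1])
C=cloud(d,K,T); z=C[...,2]
m=np.zeros(d.shape,bool); m[150:262,195:330]=1
t=m&(abs(z-(.2341-.0793+.034))<.004); print(t.sum(),C[t].mean(0) if t.sum() else 0)
# hub axis check: project expected hub-top circle, knob...
E
```

```text
t 7.775 tcp [0.5205 0.1736 0.234 ] yawz 40.92 tilt [-0.0009 -0.0001] F [ 0.3  0.1 -3.8] M [ 0.04  0.07 -0.01] w 0.531 j [ 35.  18. -15.  -0. -57. -84.]
2214 [0.51166019 0.16589509 0.18847463]
```

View pics/w4c.png

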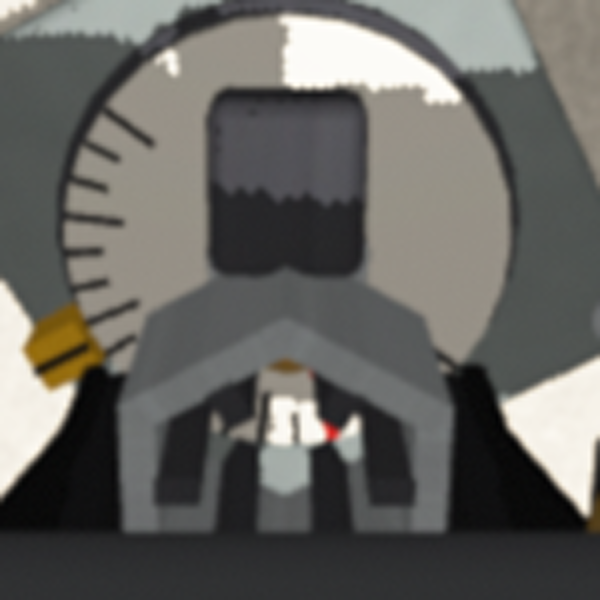

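```bash
python3 - <<'E'
from h import *
p,d,K,T=load("w4")
zt=.234-.0793+.034
V=[atz((190+x/4-.375,130+y/4-.375),zt,K,T) for x,y in [(287,322),(122,404),(449,404)]]
for v in V: print(v.round(4))
V=np.array(V); mid=(V[1]+V[2])/2; ax=mid-V[0]; print("yaw",np.degrees(np.arctan2(ax[1],ax[0])),np.degrees(np.arctan2(*(V[2]-V[1])[:2][::-1]))+90,"w",np.linalg.norm(V[2]-V[1])," len",np.linalg.norm(ax))
u=np.array([.756,.655,0]); print("centre from vtx",(V[0]+u*.02656),"from mid",mid+u*.01328)
E
```

```text
[0.4998 0.1564 0.1887]
[0.5237 0.1472 0.1887]
[0.4943 0.181  0.1887]
yaw 40.04241390506222 220.96377539728488 w 0.044791080314028335  len 0.012068285058526246
centre from vtx [0.51986614 0.17376209 0.1887    ] from mid [0.51906556 0.17282788 0.1887    ]
```

The hub centre in the image is (0.5195, 0.1733), within 0.3 mm of the shaft axis, and its yaw is 41°. Lowering over the nose.

move_arm:
  series:
    - [[0,0,0.01,0,0,-0.2,0],[0,0,0,0,0,-0.25,0],[0,0,0,0,0,-0.2,0],[0,0,0,0,0,0,0]]

```text
time_s: 8.32
tcp_pos: [0.5198, 0.1736, 0.1914]
ee_rot: [[-0.002, -0.656, 0.754], [-0.001, 0.754, 0.656], [-1.0, 0.001, -0.002]]
wrist_force: [1.1, 0.3, -4.3]
gripper_width: 0.527
```

```bash
python3 - <<'E'
from h import *
st()
E
```

```text
t 8.325 tcp [0.5198 0.1736 0.1914] yawz 41.02 tilt [-0.0023 -0.0007] F [ 1.1  0.3 -4.3] M [0.13 0.03 0.03] w 0.527 j [ 35.  20. -18.  -0. -52. -84.]
```

move_arm:
  series:
    - [[0,0,0,0,0,-0.1,0],[0,0,0,0,0,-0.1,0],[0,0,0,0,0,0,0]]

```text
time_s: 8.7
tcp_pos: [0.52, 0.1737, 0.1787]
ee_rot: [[-0.002, -0.656, 0.754], [-0.001, 0.754, 0.656], [-1.0, 0.001, -0.002]]
wrist_force: [-0.2, 0.3, -3.9]
gripper_width: 0.523
```

```bash
python3 - <<'E'
from h import *
st()
E
```

```text
t 8.7 tcp [0.52   0.1737 0.1787] yawz 41.03 tilt [-0.0022 -0.0009] F [-0.2  0.3 -3.9] M [ 0.04  0.08 -0.09] w 0.523 j [ 35.  21. -19.  -0. -50. -84.]
```

Underside is at about 0.0995, below the spline tops (0.109), with no added force, so the teeth are engaged. Continuing down to the shoulder.

move_arm:
  series:
    - [[0,0,0,0,0,-0.1,0],[0,0,0,0,0,-0.08,0],[0,0,0,0,0,-0.03,0],[0,0,0,0,0,0,0]]

```text
time_s: 9.2
tcp_pos: [0.5203, 0.1738, 0.1664]
ee_rot: [[-0.001, -0.657, 0.754], [-0.001, 0.754, 0.657], [-1.0, 0.0, -0.001]]
wrist_force: [-0.3, 0.2, -3.9]
gripper_width: 0.53
```

```bash
python3 - <<'E'
from h import *
st()
E
```

```text
t 9.2 tcp [0.5203 0.1738 0.1664] yawz 41.05 tilt [-0.0009 -0.0006] F [-0.3  0.2 -3.9] M [ 0.05  0.05 -0.02] w 0.53 j [ 35.  22. -20.  -0. -48. -84.]
```

move_arm:
  series:
    - [[0,0,0,0,0,-0.03,0],[0,0,0,0,0,-0.02,0]]

```text
time_s: 9.45
tcp_pos: [0.5203, 0.1738, 0.1663]
ee_rot: [[-0.0, -0.658, 0.753], [-0.001, 0.753, 0.658], [-1.0, -0.001, -0.001]]
wrist_force: [-3.3, 0.2, 3.7]
gripper_width: 0.524
```

```bash
python3 - <<'E'
from h import *
st()
E
```

```text
t 9.45 tcp [0.5203 0.1738 0.1663] yawz 41.12 tilt [-0.    -0.001] F [-3.3  0.2  3.7] M [-0.08  1.06  0.  ] w 0.524 j [ 35.  22. -20.   0. -48. -84.]
```

Contact at exactly the predicted seat height. Starting the clockwise turn.

move_arm:
  series:
    - [[0,0,-0.5,0,0,0,0],[0,0,-0.6,0,-0.003,0,0],[0,0,-0.6,0,-0.003,0,0],[0,0,-0.6,0,-0.003,0,0],[0,0,-0.6,0,-0.003,0,0],[0,0,0,0,0,0,0]]

```text
time_s: 10.2
tcp_pos: [0.5207, 0.1736, 0.1664]
ee_rot: [[0.002, -0.303, 0.953], [-0.001, 0.953, 0.303], [-1.0, -0.002, 0.002]]
wrist_force: [-1.2, 0.6, -1.2]
gripper_width: 0.525
```

```bash
python3 - <<'E'
from h import *
st(); snap("wrist","w5")
E
```

```text
t 10.2 tcp [0.5207 0.1736 0.1664] yawz 17.62 tilt [ 0.0024 -0.001 ] F [-1.2  0.6 -1.2] M [0.04 0.36 0.21] w 0.525 j [  35.   22.  -20.    0.  -48. -108.]
```

View pics/w5.png

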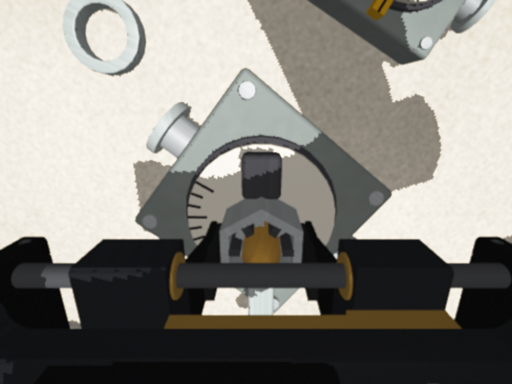

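move_arm:
  series:
    - [[0,0,-0.6,0,-0.003,0,0],[0,0,-0.6,0,-0.003,0,0],[0,0,-0.6,0,-0.003,0,0],[0,0,-0.6,0,-0.003,0,0],[0,0,-0.6,0,-0.003,0,0],[0,0,-0.6,0,-0.003,0,0],[0,0,-0.6,0,-0.003,0,0],[0,0,-0.6,0,-0.003,0,0],[0,0,-0.6,0,-0.003,0,0],[0,0,-0.6,0,-0.003,0,0],[0,0,0,0,0,0,0]]

```text
time_s: 11.62
tcp_pos: [0.5205, 0.1719, 0.1664]
ee_rot: [[0.001, 0.507, 0.862], [-0.004, 0.862, -0.507], [-1.0, -0.003, 0.003]]
wrist_force: [-0.7, 0.7, -1.2]
gripper_width: 0.529
```

```bash
python3 - <<'E'
from h import *
st(); snap("wrist","w6"); snap("side","s6"); p,*_=snap("top","t6")
cv2.imwrite("pics/t6c.png",cv2.resize(p[120:240,170:300],(780,560),interpolation=cv2.INTER_CUBIC)[:,:,::-1])
E
```

```text
t 11.625 tcp [0.5205 0.1719 0.1664] yawz -30.49 tilt [ 0.0006 -0.004 ] F [-0.7  0.7 -1.2] M [-0.09  0.25  0.2 ] w 0.529 j [  35.   22.  -20.    0.  -48. -156.]
```

View pics/w6.png

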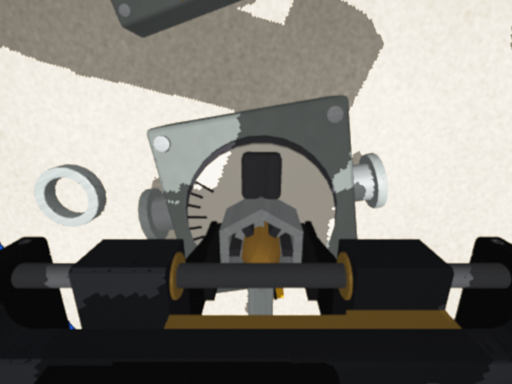

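```bash
python3 - <<'E'
from h import *
ax,ay=.5194,.1736
def unwrap(tag,r=(.030,.056)):
    p,d,K,T=load(tag); g=p.astype(np.float32)
    th=np.radians(np.arange(-180,180,.25)); rr=np.linspace(r[0],r[1],40)
    P=np.array([[ (ax+q*np.cos(t),ay+q*np.sin(t),.073) for t in th] for q in rr])
    uv=proj(P.reshape(-1,3),K,T).reshape(len(rr),len(th),2).astype(np.float32)
    return cv2.remap(p,uv[...,0],uv[...,1],cv2.INTER_LINEAR)
for t in ["w2","w5","w6"]:
    u=unwrap(t); cv2.imwrite(f"pics/un_{t}.png",cv2.resize(u,(1440,120))[:,:,::-1])
ims=[cv2.resize(unwrap(t),(800,190)) for t in ["w2","w5","w6"]]
cv2.imwrite("pics/un.png",np.vstack(ims)[:,:,::-1])
E
```

```text
(no output)
```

View pics/un.png

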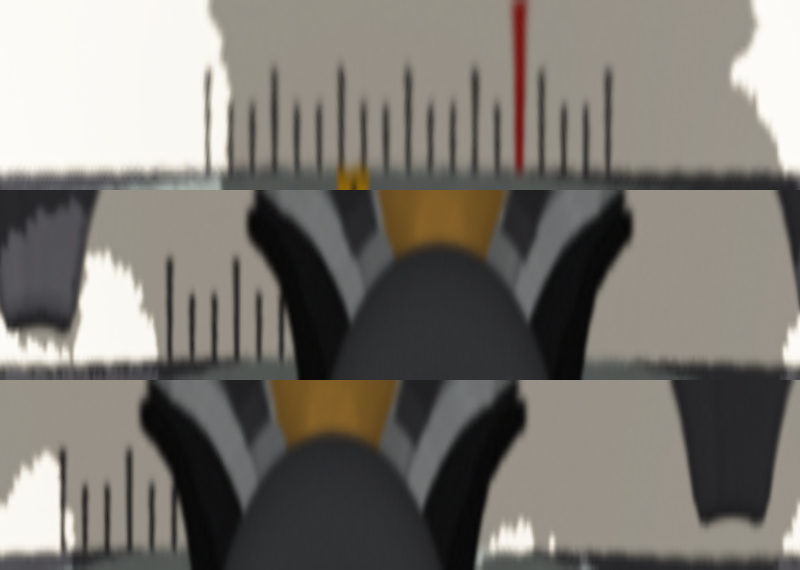

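The unwrapped dial is clear: tick 180 moved from column 208 to 63, which is -65°. About 9.9° remains.

move_arm:
  series:
    - [[0,0,-0.6,0,0,0,0],[0,0,-0.5,0,0,0,0],[0,0,0,0,0,0,0],[0,0,0,0,0,0,0]]

```text
time_s: 12.28
tcp_pos: [0.5204, 0.1717, 0.1664]
ee_rot: [[-0.0, 0.632, 0.775], [-0.005, 0.775, -0.632], [-1.0, -0.004, 0.003]]
wrist_force: [-1.3, -0.7, -1.8]
gripper_width: 0.527
```

```bash
cat > dialm.py <<'E'
from h import *
import sys
ax,ay=.5194,.1736
def prof(tag,r0,r1,n=20,A=(-180,180),z=.073):
    p,d,K,T=load(tag); th=np.arange(A[0],A[1],.1); rr=np.linspace(r0,r1,n); t=np.radians(th)
    P=np.stack([ax+rr[:,None]*np.cos(t),ay+rr[:,None]*np.sin(t),np.full((n,len(t)),z)],-1)
    uv=proj(P.reshape(-1,3),K,T).reshape(n,len(t),2).astype(np.float32)
    return th,cv2.remap(p,uv[...,0],uv[...,1],cv2.INTER_CUBIC).astype(float).mean(0)
def peaks(tag,A):
    from scipy.signal import find_peaks
    th,q=prof(tag,.044,.050,A=A); g=q.sum(1); b=cv2.GaussianBlur(g[None],(0,0),40)[0]
    i,_=find_peaks(b-g,prominence=60,distance=50); return th[i].round(1),
if __name__=="__main__":
    for t,A in eval(sys.argv[1]): print(t,peaks(t,A))
    th,q=prof("w2",.057,.061,A=(-30,-12)); print("idx line",[(round(a,1),int(s)) for a,s in zip(th,q.sum(1))][::8])
    th,q=prof("w2",.035,.050,A=(45,62)); s=q[:,0]-q[:,1]; w=np.clip(s-s.max()/2,0,None); print("red",(th*w).sum()/w.sum())
E
python3 - <<'E'
from h import *
st(); snap("wrist","w7")
E
python3 dialm.py "[('w2',(-95,100)),('w5',(-110,-45)),('w6',(-160,-100)),('w7',(-170,-110))]"
```

```text
t 12.275 tcp [0.5204 0.1717 0.1664] yawz -39.2 tilt [-0.0004 -0.0046] F [-1.3 -0.7 -1.8] M [-0.1   0.34  0.2 ] w 0.527 j [  35.   22.  -20.    0.  -48. -165.]
w2 (array([-86.7, -76.2, -66.6, -56.6, -46.6, -36.5, -26.5, -16.5,  -6.5,
         3.6,  13.6,  23.6,  33.7,  43.6,  53.7,  63.6,  73.6,  83.6,
        93.5]),)
w5 (array([-103.7,  -93.7,  -83.6,  -73.6,  -63.6,  -53.4]),)
w6 (array([-151.8, -141.9, -131.8, -121.9, -111.8, -101.6]),)
w7 (array([-160.5, -150.6, -140.6, -130.6, -120.5]),)
idx line [(np.float64(-30.0), 246), (np.float64(-29.2), 246), (np.float64(-28.4), 247), (np.float64(-27.6), 256), (np.float64(-26.8), 267), (np.float64(-26.0), 273), (np.float64(-25.2), 274), (np.float64(-24.4), 274), (np.float64(-23.6), 273), (np.float64(-22.8), 243), (np.float64(-22.0), 167), (np.float64(-21.2), 94), (np.float64(-20.4), 100), (np.float64(-19.6), 184), (np.float64(-18.8), 249), (np.float64(-18.0), 271), (np.float64(-17.2), 275), (np.float64(-16.4), 274), (np.float64(-15.6), 274), (np.float64(-14.8), 269), (np.float64(-14.0), 255), (np.float64(-13.2), 244), (np.float64(-12.4), 242)]
red 53.7236572382013
```

Red is now at -20.6° against the index line at -20.9°. Releasing, lifting and looking directly.

move_arm:
  series:
    - [[0,0,0,0,0,0,1],[0,0,0,0,0,0,1],[0,0,0,0,0,0,1],[0,0,0,0,0,0,1],[0,0,0,0,0,0.2,1],[0,0,0,0,0,0.6,1],[0,0,0,0,0,0.7,1],[0,0,0.7,0,0,0.3,1],[0,0,0.8,0.3,-0.2,0,1],[0,0,0.8,0.4,-0.3,0,1],[0,0,0,0,0,0,1],[0,0,0,0,0,0,1]]

```text
time_s: 13.82
tcp_pos: [0.5653, 0.142, 0.287]
ee_rot: [[0.014, 0.345, 0.939], [0.003, 0.939, -0.345], [-1.0, 0.008, 0.012]]
wrist_force: [-0.7, -0.1, -0.1]
gripper_width: 1.001
```

```bash
python3 - <<'E'
from h import *
st(); snap("wrist","w8")
E
```

```text
t 13.825 tcp [0.5653 0.142  0.287 ] yawz -20.19 tilt [0.0137 0.003 ] F [-0.7 -0.1 -0.1] M [-0.07  0.03 -0.01] w 1.001 j [  30.   18.   -7.    0.  -65. -140.]
```

View pics/w8.png

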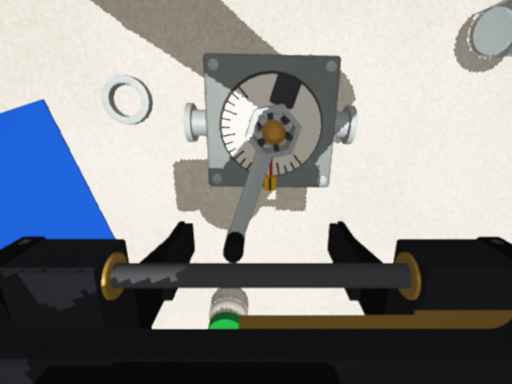

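```bash
python3 - <<'E'
from h import *
import dialm
p,d,K,T=load("w8"); C=cloud(d,K,T); z=C[...,2]
cv2.imwrite("pics/w8c.png",cv2.resize(p[135:205,230:310],(640,560),interpolation=cv2.INTER_CUBIC)[:,:,::-1])
m=np.zeros(d.shape,bool); m[60:190,205:340]=1
dl=m&(abs(z-.073)<.003); cs,_=cv2.findContours(dl.astype(np.uint8),cv2.RETR_EXTERNAL,cv2.CHAIN_APPROX_NONE)
pts=np.array([atz(q[0],.073,K,T)[:2] for c in cs for q in c if cv2.contourArea(c)>30]).astype(np.float32)
(c,rad)=cv2.minEnclosingCircle(cv2.convexHull(pts)*1000); print("axis",c,rad)
h=m&(z>.115)&(z<.125); print("hub top z",np.percentile(z[h],[10,50,90]),h.sum())
for A in [(.5194,.1736),(c[0]/1e3,c[1]/1e3)]:
    dialm.ax,dialm.ay=A
    print("ticks",dialm.peaks("w8",(-175,20)))
    th,q=dialm.prof("w8",.040,.052,A=(-35,-5)); s=q[:,0]-q[:,1]; w=np.clip(s-s.max()/2,0,None); print("red",(th*w).sum()/w.sum(),s.max())
    th,q=dialm.prof("w8",.057,.061,A=(-26,-15)); s=275-q.sum(1); w=np.clip(s-s.max()/2,0,None); print("idx",(th*w).sum()/w.sum(),s.max())
    th,q=dialm.prof("w2",.057,.061,A=(-26,-15)); s=275-q.sum(1); w=np.clip(s-s.max()/2,0,None); print("idx w2",(th*w).sum()/w.sum(),s.max())
E
```

```text
axis (527.2247314453125, 169.9065704345703) 62.0936279296875
hub top z [0.11974244 0.12087648 0.1219872 ] 1212
ticks (array([-160.5, -150.4, -140.5, -130.6, -120.5, -110.5, -100.6,  -90.6,
        -80.5,  -70.6,  -60.6,  -50.3,  -20.3,  -10.2,   -0.3,    9.8]),)
red -20.284166258733272 91.75
idx -21.015787340652796 170.0
idx w2 -20.862814872691995 191.05
ticks (array([-167.7, -149.5, -140.7, -130.8, -120.9, -110.7, -100.3,  -89.2,
        -78.4,  -66.8,  -55. ,  -20. ,    4.3,   16.1]),)
red -18.834974977783784 54.3
idx -20.302855816942053 168.1
idx w2 -20.26813457694862 195.95
```

View pics/w8c.png

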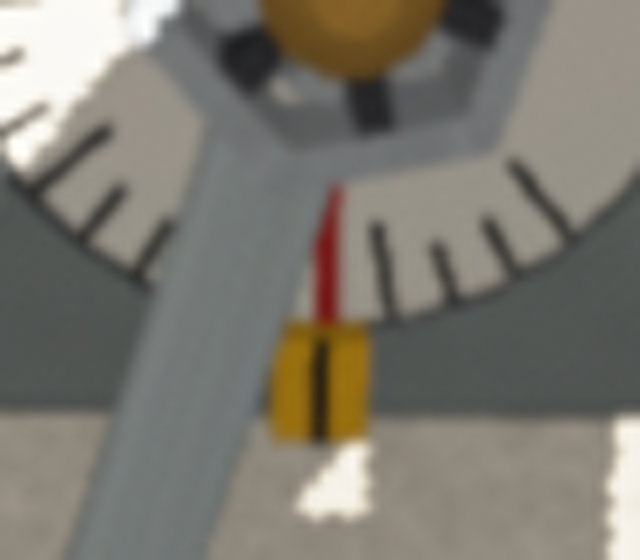

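```bash
python3 - <<'E'
from h import *
from station import r
st(); print(r.finish_job())
E
```

```text
t 13.875 tcp [0.5653 0.1421 0.287 ] yawz -20.16 tilt [0.0139 0.003 ] F [-0.2 -0.5  0.8] M [-0.07  0.01  0.03] w 1.001 j [  30.   18.   -7.    0.  -65. -140.]
the job is handed in; nothing more can be done
None
```

The lever is seated on the larger valve's shaft and the dial reads 40 to within about half a degree. I handed the job in at 13.9 s, and it reported no verdict.

- **Fit:** I picked the smaller grey lever off the mat by its hub flats. I lined its grooves up with the splines, which the wrist camera showed at 41°, and lowered it until it touched the shoulder.
- **Turn:** I turned the shaft about 74° clockwise by gripping the lever's hub, then opened the gripper and lifted clear.
- **Seating:** After release, the hub's top face measured 0.1209 m, against 0.121 m when fully home.
- **Dial:** The red mark is at about -20.3 to -20.6° and the index line at about -20.9 to -21.0°. That leaves it 0.3 to 0.7° short, which is close to the measuring error, so I did not nudge it further.
- **Measurement that failed:** Refitting the shaft axis in the last picture gave a wrong answer (62 mm radius, not 54), because the lever broke up the dial's outline. I used the axis measured before the lever was fitted instead.
- **Bystanders:** I kept the arm well clear of the jar, wrench, ring and beaker. I did not take a full overhead picture at the end to check that they had not moved.

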